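# Jack up the pump unit and hold the lever down

## Robot

A 6-joint arm with a two-finger parallel gripper is mounted at the origin on a cart in front of the work surface, level with it; the furniture and walls round the work are solid. World frame = base frame: x ahead of the robot, y to its left, z up, the work surface at z = 0. Lengths are in m, angles in degrees, forces in N, time in s.
With the tool pointing down it reaches from about 0.35 to 0.875 m from the base axis. Payload 4.2 kg.
Tool frame: the origin (TCP) lies midway between the tips of the shut fingers; the grasp point (between the pads) lies 19 mm behind it; z points along the fingers, y is the line along which they close (so a half turn about z gives the same grasp; the last joint's range is limited). The gripper opens to 87 mm and grips with 3 to 60 N. Pads are 19 mm wide; open, the fingers measure 117 mm over their backs; the gripper's body (75 mm by 190 mm) begins 51 mm behind the grasp point.
Start: joints at [-58.694, 22.042, 0.453, 0, -68.411, -14.817], TCP at [0.177, -0.599, 0.223] pointing down, gripper open.
Joint ranges: [-179.83, 179.83], [-69.29, 118.12], [-61.27, 80.66], [-181.25, 117.63], [-171.15, -9.14], [-177.46, 177.46]. Speed limits (degrees/s): [159.86, 159.86, 180, 180, 180, 180].

## Interface

Orientations are given as a 3x3 rotation matrix whose columns are the frame's x, y, z axes.
In Python, from station import sense, capture, camera_params, finish_job gives the robot as it stands.
- The arm moves only by the tool drive_tool, never from a script. Its argument "rows" is a list of rows, each an object of numbers: "tx", "ty", "tz": the shift along the tool's x, y, z in cm; "ax", "ay", "az": the turn, a rotation vector about the tool's x, y, z in rad; "claw": the finger opening in cm, from 0 to 8.7. In form: [{"tx": .., "ty": .., "tz": .., "ax": .., "ay": .., "az": .., "claw": ..}, ...]. A call has 1 to 10 rows; each row shifts and turns the commanded pose from where the row before left it, along the tool's axes as they then stand; what a row does not reach is not made up. A row lasts 1/12 s, in which the tool goes at most 41.7 mm and 7.16 degrees, less where a joint would pass 70% of its speed; a pose out of reach is approached as far as the arm can. A call with a gripper value outside its range is refused whole. The fingers move at their own pace and stop on an object; the grip force is fixed at half the most. Time passes only in rows, so rows that do not move let the fingers close. It gives the time, the measured TCP pose, the force, the opening and the grip force at its end, in the units of the state.
- sense(): the state, without advancing time (a new reading comes with each control period).
- capture(name): name is "side" or "top"; returns (picture, depth): 400x640x3 uint8, red, green, blue; 400x640 float32, m along the optical axis (not along the pixel's ray), 0 where there is no reading.
- camera_params(name): a dict with "intrinsics" (3x3 intrinsics, pixels), "R" (3x3) and "t" (3): a world point X has camera coordinates R X + t. Camera axes: x right, y down, z forward; pixel columns grow to the right and rows downward; lengths in m; the calibration is good to about 2 mm. A picture is of the moment at which its call begins. camera_params takes no time and is no camera call.
- finish_job(): hands the job in; it is judged then, once.
The state is a dict: "time_s": time; "joints": joint angles; "joint_velocities": joint speeds; "effort": joint torques, N m; "tcp_pos": TCP position; "ee_rot": TCP orientation; "wrist_force": force on the tool from outside, world axes, zero at the start; "moment": the same for the moment, N m; "gripper_width": opening from 0.0 (shut) to 1.0 (fully open); "gripper_force": force on a finger pad.
Only numpy, scipy, OpenCV 4.12 (cv2) and the standard library are available. Lean on these libraries where they do the work, as an engineer would, in place of code of your own. Each camera call takes 0.05 s, during which the arm holds its last target. There are 200 camera calls.

## Task

Jack up the front of the vacuum pump unit so that its front feet can be changed: slacken the T-handled clamp of the rail jack, slide the jack along its rail until the cupped saddle stands squarely under the unit's lift pad (the round boss under the lug that carries a nut), and clamp it tight again before you lift. Then pump the jack's lever, full strokes down and fully back up, until both front feet hang at least 8 mm above the table with the pad sitting inside the saddle's cup, and finish while holding the lever right down, because a helper is about to reach underneath. Do not shove the unit about, and leave the loose things round it where they are.

Things in the scene. Friction and masses are not known exactly. Their poses are not given: they have to be found in the camera images.
- jack_rail: straight aluminium guide rail, 56 x 400 x 24 mm, bolted to the table along the front of the work. Origin: middle of its underside, on the table. Its y axis is the rail's length and the direction the jack slides in; its x axis points across the rail towards the pump unit; z up.
- jack_carriage (a joint): travel of the jack's carriage along the rail in m, from -0.028 to +0.170, growing towards the rail's +y. It runs freely (about 2 N) only while the clamp is slack. Everything else of the jack (clamp, saddle, lever) rides on it.
- clamp_knob (a joint): angle of the clamp's T-handle in rad, 0 = tight to 1.5 = wide open; it grows counter-clockwise seen from above. The clamp bites below about 0.2 and is fully slack above 0.5; turning it takes about 0.2 N m. It stays where it is left.
- knob_grip (a point): centre of the clamp's black T-handle: an upright bar 12 mm thick, 50 long, 26 high on a vertical spindle, 74 mm above the table (clamp boss 27 mm below this point). Its long side is this point's y axis, parallel to the rail when tight. From the saddle's centre it stands 73 mm across the rail (robot's side) and 55 mm along it (rail's -y).
- jack_ram: the jack's ram with its round cupped saddle. Origin: centre of the cup's floor, 58 mm above the table when the ram is down; axes parallel to the rail's. Saddle 39 mm across; cup 28 mm wide inside, rim 4 mm high. It lies 55 mm from the rail's middle line, on the pump unit's side.
- ram_lift (a joint): height of the ram above its lowest position in m, 0 to 0.035. A catch holds it at each 10 mm tooth: the first full lever stroke lifts it to about 13 mm, and when the lever goes up it settles back on its tooth at about 9 mm; the second to about 23 (19) mm. A stroke that is too short lets it fall back.
- jack_lever: the pump lever: a 12 mm steel bar with a black ribbed rubber grip, 180 mm long, hinged over the rail's middle line. Origin: on its hinge, 46 mm above the table, 44 mm from the saddle's centre along the rail (+y) and 55 mm across it (robot's side). It points to the rail's +y and swings down in the upright plane along the rail. Origin's axes turn with it.
- lever_swing (a joint): angle of the lever in rad: 0 = up, at rest, 0.75 rad (43 degrees) above level; 0.8 = right down on its stop, just below level. Pressing down grows it; a spring brings it back up by itself (1 to 3 N at the grip). Under load it takes 6 to 10 N at the grip. A stroke catches only if it goes down past 0.7 and the lever is then let up below 0.05.
- lever_grip (a point): point on the lever's axis in the middle of the rubber grip, 140 mm from the hinge; the grip is a cylinder 22 mm thick and 80 mm long along the lever. 141 mm above the table with the lever up, 39 mm with it right down (rail's top at 24 mm).
- pump_unit: vacuum pump unit, about 5 kg, loose on four feet: grey frame 180 (y) x 110 (x) x 81 mm high with motor and pump head, 114 mm high. Origin: under its middle, on the table; -x is its front, facing the rail. Two lugs stick out of the front edge: the lift lug at +y, wider and longer, with a nut and stud on top; the other is a plain forked hold-down lug.
- lift_pad (a point): centre of the lower face of the lift pad, a round boss 18 mm across under the lift lug, 64.5 mm above the table before lifting (2.5 mm above the saddle's rim). In the unit's frame x = -93, y = +30 mm; a nut stands above it, up to 94 mm high. In place it lies 3 mm nearer to the robot than the saddle's centre: only the position along the rail is to be set, within 4 mm.
- foot_front_left (a point): middle of the underside of the unit's front foot on its +y side (rubber, 22 mm across); height above the table 0 before lifting. With the lever down it stands at about 4 mm in the first stroke and 10 mm in the second.
- foot_front_right (a point): the same for the front foot on the unit's -y side.
- unit_rear (a point): point on the table between the unit's two rear feet, on which it tilts; it creeps up to 10 mm towards the jack as the front rises.
- threadlock_bottle: red bottle, 24 x 36 x 92 mm, standing beside the work; leave alone. Origin under its middle.
- tape_measure: yellow tape measure, 36 x 80 x 62 mm, standing beside the work; leave alone. Origin under its middle.
- spanner_13: combination spanner, 27 x 186 x 8 mm, lying in front of the rail; leave alone. Origin under its middle.

How it is judged:
By the outcome, as a careful person would: the job done as asked, in the order asked, and still so for the second after the job is handed in, while the arm keeps its last pose, push and grip.
It also fails if it takes over 58 s, if anything falls off the work surface, if the arm or the gripper's body presses on something with over 40 N, if the wrist force passes 120 N, or if a joint passes its speed limit or range.

## Working session

There is one attempt and no reset: what is moved stays moved. The work goes in short steps, Python scripts to look and compute and a tool call to move; the robot and the scene stay as the last step left them, time stands still between calls to the robot, and variables do not carry over. Pictures are saved under pics/ and viewed, at most 10 in all, crops included, and the job is handed in when it is done.

Besides the shell and the picture viewer there is one more tool, called after "Request:" as name(argument=value, ...) on one line, values as JSON. drive_tool: Moves the arm, as the interface text tells. Its arguments: {"type":"object","properties":{"rows":{"type":"array"}},"required":["rows"]}

```bash
mkdir -p pics
cat > h.py <<'E'
import numpy as np, cv2
from station import sense, capture, camera_params, finish_job
def cast(cam,u,v,z):
    p=camera_params(cam);K=np.array(p["intrinsics"]);R=np.array(p["R"]);t=np.array(p["t"])
    d=R.T@np.linalg.inv(K)@np.array([u,v,1.]);c=-R.T@t
    return c+d*(z-c[2])/d[2]
def proj(cam,X):
    p=camera_params(cam);q=np.array(p["R"])@np.array(X)+np.array(p["t"]);q=np.array(p["intrinsics"])@q
    return q[:2]/q[2]
def cloud(cam,D):
    p=camera_params(cam);K=np.array(p["intrinsics"]);R=np.array(p["R"]);t=np.array(p["t"])
    v,u=np.mgrid[0:D.shape[0],0:D.shape[1]]
    P=np.stack([(u-K[0,2])/K[0,0]*D,(v-K[1,2])/K[1,1]*D,D],-1)
    return (P-t)@R
def save(name,im): cv2.imwrite("pics/"+name+".png",im[...,::-1])
E
python3 - <<'E'
from h import *
for c in("side","top"):
    im,D=capture(c);save(c+"0",im);np.savez("/tmp/"+c+"0.npz",im=im,D=D)
    p=camera_params(c);R=np.array(p["R"]);print(c,-R.T@np.array(p["t"]),R[2],p["intrinsics"][0])
s=sense();print(s["time_s"],s["tcp_pos"],s["ee_rot"],s["wrist_force"])
E
```

```text
side [0.32663063 0.86976383 0.4380556 ] [ 0.21211652 -0.91841722 -0.33394069] [415.18682332   0.         318.04399335]
top [ 0.44172591 -0.01812012  1.18493784] [ 0.07101798  0.01342876 -0.99738464] [480.80665021   0.         313.85707298]
0.1 [ 0.17725366 -0.59880069  0.22159176] [[-9.58911933e-01 -2.83703148e-01 -6.53896258e-04]
 [-2.83703878e-01  9.58910255e-01  1.79785295e-03]
 [ 1.16971287e-04  1.90949555e-03 -9.99998170e-01]] [ 0.04538024 -0.5604245   0.40220565]
```

View pics/top0.png

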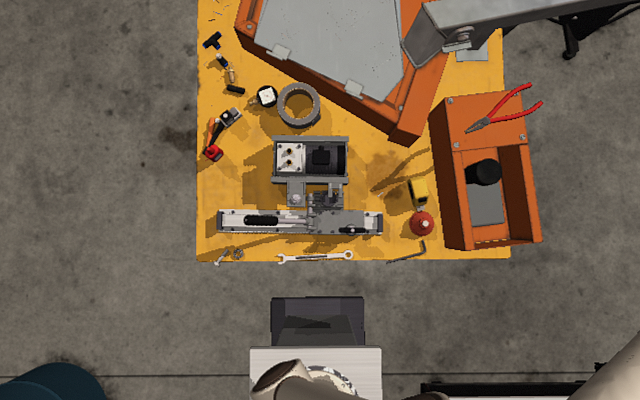

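View pics/side0.png

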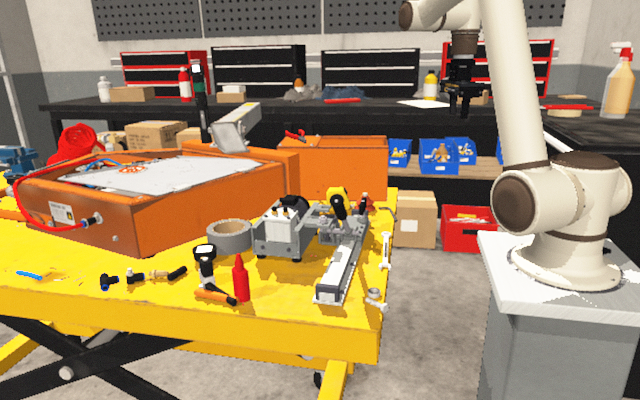

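The top view shows the rail along cols 217–382 at row ~222, the lever grip near (262,220), the T-handle near (352,230), the lift lug near (297,197) and the saddle area near (323,200). I'll zoom in.

Run:
```python
from h import *
a=np.load("/tmp/top0.npz");im,D=a["im"],a["D"]
c=im[130:270,205:395];save("topc",cv2.resize(c,None,fx=4,fy=4,interpolation=cv2.INTER_CUBIC))
P=cloud("top",D);hs=P[...,2]
for n,(u,v) in dict(nut=(297,197),sad=(323,200),knob=(352,230),grip=(262,220),railL=(225,222),table=(400,240)).items(): print(n,P[v,u].round(4))
a=np.load("/tmp/side0.npz");save("sidec",cv2.resize(a["im"][180:310,220:400],None,fx=4,fy=4,interpolation=cv2.INTER_CUBIC))
```

```text
nut [0.5106 0.0352 0.09  ]
sad [ 0.5048 -0.0242  0.057 ]
knob [ 0.4339 -0.0888  0.0894]
grip [0.4582 0.1078 0.1533]
railL [0.4566 0.2131 0.0245]
table [ 0.4073 -0.2117 -0.001 ]
```

View pics/topc.png

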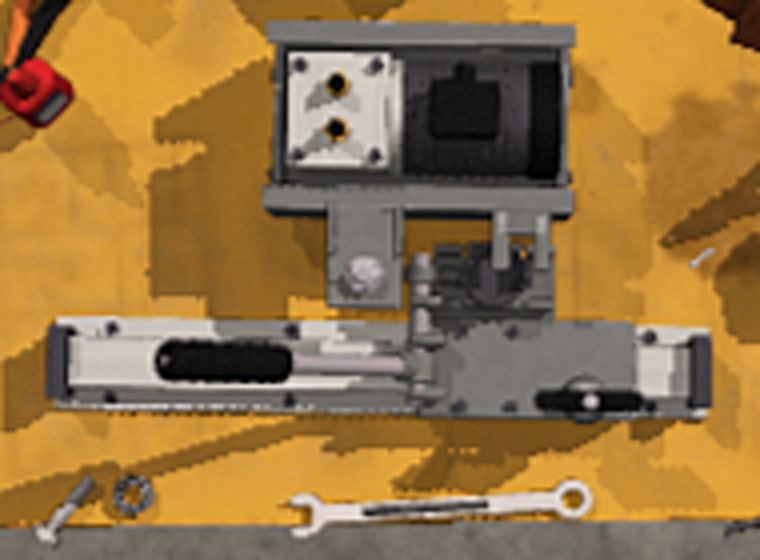

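View pics/sidec.png

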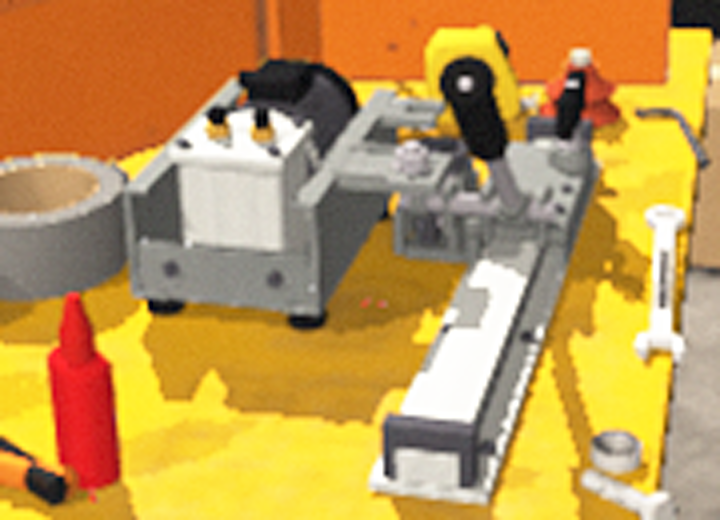

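Crop views: nut centred at crop (363,275), knob at (590,401), saddle cup near (505,275) under the fork lug, lever grip (160–292,360); all parts are clear of each other. Now I'll measure positions.

Run:
```python
from h import *
a=np.load("/tmp/top0.npz");im,D=a["im"],a["D"];P=cloud("top",D)
f=lambda u,v:(205+u/4-.375,130+v/4-.375)
print("nut",cast("top",*f(363,275),.094),"knob",cast("top",*f(590,401),.087),"cup",cast("top",*f(505,275),.058))
for e in((48,322),(55,405),(712,330),(710,415)):print(cast("top",*f(*e),.024))
x,y,z=P[...,0],P[...,1],P[...,2]
m=(z>.015)&(z<.034)&(x>.40)&(x<.52)&(y>-.2)&(y<.26)
r=cv2.minAreaRect(P[m][:,:2].astype(np.float32)*1000);print("rail",r)
g=im.max(2)<60
for n,mm in dict(knob=g&(z>.07)&(x<.46)&(x>.41)&(y<-.04)&(y>-.16),grip=g&(z>.09)&(x<.49)&(x>.42)&(y>.02)).items():
    q=P[mm];print(n,mm.sum(),q.mean(0),q.min(0),q.max(0));q=q[:,:2].astype(np.float32)*1000;print(cv2.minAreaRect(q),cv2.fitLine(q,cv2.DIST_L2,0,.01,.01).ravel())
# unit edge
m=(z>.07)&(z<.085)&(x>.54)&(x<.70)&(y>-.1)&(y<.12);print("unit",cv2.minAreaRect(P[m][:,:2].astype(np.float32)*1000))
# nut by side view
m=(z>.083)&(z<.1)&(x>.48)&(x<.54)&(y>0)&(y<.07);print("nut3d",m.sum(),P[m].mean(0))
m=(z>.064)&(z<.083)&(x>.48)&(x<.54)&(y>-.0)&(y<.07);print("lug",m.sum(),P[m].min(0),P[m].max(0))
b=np.load("/tmp/side0.npz");Q=cloud("side",b["D"]);x,y,z=Q[...,0],Q[...,1],Q[...,2]
m=(z>.083)&(z<.1)&(x>.48)&(x<.54)&(y>0)&(y<.07);print("nut side",m.sum(),Q[m].mean(0))
m=(b["im"].max(2)<60)&(z>.062)&(z<.095)&(x<.46)&(x>.41)&(y<-.04)&(y>-.14);print("knob side",m.sum(),Q[m].mean(0),Q[m].max(0))
```

```text
nut [0.50726211 0.0387656  0.094     ] knob [ 0.43415388 -0.08929335  0.087     ] cup [ 0.50828527 -0.04271783  0.058     ]
[0.48557314 0.23352389 0.024     ]
[0.43541815 0.22920882 0.024     ]
[ 0.47541345 -0.1675577   0.024     ]
[ 0.42442383 -0.16518973  0.024     ]
rail ((475.8841247558594, 33.60945129394531), (397.630126953125, 93.41681671142578), 86.004150390625)
knob 114 [ 0.43416246 -0.08823344  0.08719638] [ 0.42903201 -0.11862232  0.08205017] [ 0.44088261 -0.05920337  0.09475505]
((434.9847106933594, -88.9123306274414), (59.454532623291016, 11.380790710449219), 89.23613739013672) [ 2.4894722e-02  9.9969006e-01  4.3416248e+02 -8.8233444e+01]
grip 309 [0.45816664 0.11030799 0.15175792] [0.44734073 0.07801697 0.12068699] [0.46947242 0.14482342 0.17826301]
((458.6094665527344, 111.4377670288086), (66.8059310913086, 22.08982276916504), 89.47322082519531) [2.5978459e-02 9.9966252e-01 4.5816663e+02 1.1030799e+02]
unit ((597.96826171875, 6.8621826171875), (180.59893798828125, 115.1259765625), 89.05870056152344)
nut3d 152 [0.51236912 0.03902642 0.08664137]
lug 271 [0.49028009 0.01700391 0.07575168] [0.53927588 0.06150303 0.08296975]
nut side 37 [0.508414   0.04285022 0.0879373 ]
knob side 73 [ 0.43452302 -0.07051373  0.07779089] [ 0.44175599 -0.05535877  0.08653064]
```

Request:
drive_tool(rows=[{"tx":-2.44,"ty":2.61},{"tx":-2.44,"ty":2.61},{"tx":-2.44,"ty":2.61},{"tx":-2.44,"ty":2.61},{"tx":-2.44,"ty":2.61},{"tx":-2.44,"ty":2.61},{"tx":-2.44,"ty":2.61},{"tx":-2.44,"ty":2.61},{"tx":-2.44,"ty":2.61},{"tx":-2.44,"ty":2.61}])

```text
invalid input at $.rows[0]: expected keys tx, ty, tz, ax, ay, az, claw
```

Request:
drive_tool(rows=[{"tx":-2.44,"ty":2.61,"claw":4},{"tx":-2.44,"ty":2.61,"claw":4},{"tx":-2.44,"ty":2.61,"claw":4},{"tx":-2.44,"ty":2.61,"claw":4},{"tx":-2.44,"ty":2.61,"claw":4},{"tx":-2.44,"ty":2.61,"claw":4},{"az":-0.12,"claw":4},{"az":-0.12,"claw":4},{"az":-0.12,"claw":4},{"az":-0.12,"claw":4}])

```text
invalid input at $.rows[0]: expected keys tx, ty, tz, ax, ay, az, claw
```

Request:
drive_tool(rows=[{"az":-0.12,"claw":4},{"az":-0.12,"claw":4},{"az":-0.12,"claw":4},{"az":-0.12,"claw":4},{"az":-0.12,"claw":4},{"az":-0.12,"claw":4},{"az":-0.06,"claw":4},{"claw":4}])

```text
invalid input at $.rows[0]: expected keys tx, ty, tz, ax, ay, az, claw
```

Request:
drive_tool(rows=[{"tx":-2.44,"ty":2.61,"tz":0,"ax":0,"ay":0,"az":0,"claw":4},{"tx":-2.44,"ty":2.61,"tz":0,"ax":0,"ay":0,"az":0,"claw":4},{"tx":-2.44,"ty":2.61,"tz":0,"ax":0,"ay":0,"az":0,"claw":4},{"tx":-2.44,"ty":2.61,"tz":0,"ax":0,"ay":0,"az":0,"claw":4},{"tx":-2.44,"ty":2.61,"tz":0,"ax":0,"ay":0,"az":0,"claw":4},{"tx":-2.44,"ty":2.61,"tz":0,"ax":0,"ay":0,"az":0,"claw":4},{"tx":-2.44,"ty":2.61,"tz":0,"ax":0,"ay":0,"az":0,"claw":4},{"tx":-2.44,"ty":2.61,"tz":0,"ax":0,"ay":0,"az":0,"claw":4},{"tx":-2.44,"ty":2.61,"tz":0,"ax":0,"ay":0,"az":0,"claw":4},{"tx":-2.44,"ty":2.61,"tz":0,"ax":0,"ay":0,"az":0,"claw":4}])

```text
time_s: 0.93
tcp_pos: [0.3374, -0.278, 0.2223]
ee_rot: [[-0.959, -0.284, -0.0], [-0.284, 0.959, 0.0], [0.0, 0.0, -1.0]]
wrist_force: [0.5, 0.7, 0.1]
gripper_width: 0.471
gripper_force: 0.0
```

Request:
drive_tool(rows=[{"tx":-2.44,"ty":2.61,"tz":0,"ax":0,"ay":0,"az":0,"claw":4},{"tx":-2.44,"ty":2.61,"tz":0,"ax":0,"ay":0,"az":0,"claw":4},{"tx":-2.44,"ty":2.61,"tz":0,"ax":0,"ay":0,"az":0,"claw":4},{"tx":-2.44,"ty":2.61,"tz":0,"ax":0,"ay":0,"az":0,"claw":4},{"tx":-2.44,"ty":2.61,"tz":0,"ax":0,"ay":0,"az":0,"claw":4},{"tx":-2.44,"ty":2.61,"tz":0,"ax":0,"ay":0,"az":0,"claw":4},{"tx":0,"ty":0,"tz":0,"ax":0,"ay":0,"az":-0.12,"claw":4},{"tx":0,"ty":0,"tz":0,"ax":0,"ay":0,"az":-0.12,"claw":4},{"tx":0,"ty":0,"tz":0,"ax":0,"ay":0,"az":-0.12,"claw":4},{"tx":0,"ty":0,"tz":0,"ax":0,"ay":0,"az":-0.12,"claw":4}])

```text
time_s: 1.77
tcp_pos: [0.433, -0.0876, 0.2221]
ee_rot: [[-0.715, -0.699, -0.001], [-0.699, 0.715, 0.0], [0.001, 0.001, -1.0]]
wrist_force: [0.0, 0.6, -0.6]
gripper_width: 0.461
gripper_force: 0.0
```

Request:
drive_tool(rows=[{"tx":0,"ty":0,"tz":0,"ax":0,"ay":0,"az":-0.12,"claw":4},{"tx":0,"ty":0,"tz":0,"ax":0,"ay":0,"az":-0.12,"claw":4},{"tx":0,"ty":0,"tz":0,"ax":0,"ay":0,"az":-0.12,"claw":4},{"tx":0,"ty":0,"tz":0,"ax":0,"ay":0,"az":-0.12,"claw":4},{"tx":0,"ty":0,"tz":0,"ax":0,"ay":0,"az":-0.12,"claw":4},{"tx":0,"ty":0,"tz":0,"ax":0,"ay":0,"az":-0.12,"claw":4},{"tx":0,"ty":0,"tz":0,"ax":0,"ay":0,"az":-0.06,"claw":4},{"tx":0,"ty":0,"tz":0,"ax":0,"ay":0,"az":0,"claw":4},{"tx":0,"ty":0,"tz":0,"ax":0,"ay":0,"az":0,"claw":4}])

```text
time_s: 2.52
tcp_pos: [0.433, -0.088, 0.2223]
ee_rot: [[-0.025, -1.0, -0.001], [-1.0, 0.025, 0.0], [-0.0, 0.001, -1.0]]
wrist_force: [0.5, -0.4, -0.2]
gripper_width: 0.459
gripper_force: 0.0
```

Request:
drive_tool(rows=[{"tx":0.05,"ty":-0.12,"tz":3.3,"ax":0,"ay":0,"az":0,"claw":4},{"tx":0,"ty":0,"tz":3.3,"ax":0,"ay":0,"az":0,"claw":4},{"tx":0,"ty":0,"tz":3.3,"ax":0,"ay":0,"az":0,"claw":4},{"tx":0,"ty":0,"tz":2.6,"ax":0,"ay":0,"az":0,"claw":4},{"tx":0,"ty":0,"tz":1.4,"ax":0,"ay":0,"az":0,"claw":4},{"tx":0,"ty":0,"tz":1.4,"ax":0,"ay":0,"az":0,"claw":4},{"tx":0,"ty":0,"tz":1.4,"ax":0,"ay":0,"az":0,"claw":4},{"tx":0,"ty":0,"tz":0,"ax":0,"ay":0,"az":0,"claw":4}])

```text
time_s: 3.18
tcp_pos: [0.4324, -0.0888, 0.0532]
ee_rot: [[-0.025, -1.0, -0.006], [-1.0, 0.025, -0.001], [0.001, 0.006, -1.0]]
wrist_force: [-0.0, 0.0, 0.0]
gripper_width: 0.457
gripper_force: 0.0
```

Request:
drive_tool(rows=[{"tx":0,"ty":0,"tz":0,"ax":0,"ay":0,"az":0,"claw":2.5},{"tx":0,"ty":0,"tz":0,"ax":0,"ay":0,"az":0,"claw":1.5},{"tx":0,"ty":0,"tz":0,"ax":0,"ay":0,"az":0,"claw":0.8},{"tx":0,"ty":0,"tz":0,"ax":0,"ay":0,"az":0,"claw":0.8},{"tx":0,"ty":0,"tz":0,"ax":0,"ay":0,"az":0,"claw":0.8},{"tx":0,"ty":0,"tz":0,"ax":0,"ay":0,"az":0,"claw":0.8}])

```text
time_s: 3.68
tcp_pos: [0.4345, -0.0885, 0.0561]
ee_rot: [[-0.023, -1.0, 0.001], [-1.0, 0.023, 0.0], [-0.0, -0.001, -1.0]]
wrist_force: [-1.2, 1.2, 3.6]
gripper_width: 0.135
gripper_force: 30.0
```

Request:
drive_tool(rows=[{"tx":0,"ty":0,"tz":0,"ax":0,"ay":0,"az":-0.1,"claw":0.8},{"tx":0,"ty":0,"tz":0,"ax":0,"ay":0,"az":-0.1,"claw":0.8},{"tx":0,"ty":0,"tz":0,"ax":0,"ay":0,"az":-0.1,"claw":0.8},{"tx":0,"ty":0,"tz":0,"ax":0,"ay":0,"az":-0.1,"claw":0.8},{"tx":0,"ty":0,"tz":0,"ax":0,"ay":0,"az":-0.1,"claw":0.8},{"tx":0,"ty":0,"tz":0,"ax":0,"ay":0,"az":-0.1,"claw":0.8},{"tx":0,"ty":0,"tz":0,"ax":0,"ay":0,"az":-0.1,"claw":0.8},{"tx":0,"ty":0,"tz":0,"ax":0,"ay":0,"az":-0.1,"claw":0.8},{"tx":0,"ty":0,"tz":0,"ax":0,"ay":0,"az":-0.1,"claw":0.8},{"tx":0,"ty":0,"tz":0,"ax":0,"ay":0,"az":0,"claw":0.8}])

```text
time_s: 4.52
tcp_pos: [0.4336, -0.0889, 0.0561]
ee_rot: [[0.771, -0.637, -0.001], [-0.637, -0.771, -0.001], [-0.001, 0.001, -1.0]]
wrist_force: [-1.6, -0.3, 4.3]
gripper_width: 0.129
gripper_force: 30.0
```

Run:
```python
from h import *
s=sense();print(s["tcp_pos"],s["moment"],s["wrist_force"],s["joints"])
R=np.array(s["ee_rot"]);y=np.array([.0255,.9997,0]);print("73mm along rail in tool cm:",R.T@y*7.3)
```

```text
[ 0.43363441 -0.08892734  0.05607996] [-0.2183061   0.88410019  0.03672981] [-1.64860602 -0.26273549  4.32506165] [ 9.58556885e+00  1.67069090e+01 -3.68148421e+01  2.97309173e-02
 -3.65638041e+01  4.08390084e+01]
73mm along rail in tool cm: [-4.50351083e+00 -5.74552472e+00 -4.30341848e-03]
```

Request:
drive_tool(rows=[{"tx":-0.23,"ty":-0.29,"tz":0,"ax":0,"ay":0,"az":0,"claw":0.8},{"tx":-0.46,"ty":-0.58,"tz":0,"ax":0,"ay":0,"az":0,"claw":0.8},{"tx":-0.46,"ty":-0.58,"tz":0,"ax":0,"ay":0,"az":0,"claw":0.8},{"tx":-0.46,"ty":-0.58,"tz":0,"ax":0,"ay":0,"az":0,"claw":0.8},{"tx":-0.46,"ty":-0.58,"tz":0,"ax":0,"ay":0,"az":0,"claw":0.8},{"tx":-0.46,"ty":-0.58,"tz":0,"ax":0,"ay":0,"az":0,"claw":0.8},{"tx":-0.46,"ty":-0.58,"tz":0,"ax":0,"ay":0,"az":0,"claw":0.8},{"tx":-0.46,"ty":-0.58,"tz":0,"ax":0,"ay":0,"az":0,"claw":0.8},{"tx":-0.46,"ty":-0.58,"tz":0,"ax":0,"ay":0,"az":0,"claw":0.8},{"tx":-0.46,"ty":-0.58,"tz":0,"ax":0,"ay":0,"az":0,"claw":0.8}])

```text
time_s: 5.35
tcp_pos: [0.4356, -0.0182, 0.0561]
ee_rot: [[0.769, -0.639, -0.001], [-0.639, -0.769, -0.001], [-0.0, 0.001, -1.0]]
wrist_force: [-1.5, -1.2, 4.9]
gripper_width: 0.131
gripper_force: 30.0
```

Request:
drive_tool(rows=[{"tx":-0.23,"ty":-0.29,"tz":0,"ax":0,"ay":0,"az":0,"claw":0.8},{"tx":0,"ty":0,"tz":0,"ax":0,"ay":0,"az":0,"claw":0.8},{"tx":0,"ty":0,"tz":0,"ax":0,"ay":0,"az":0,"claw":0.8}])

```text
time_s: 5.6
tcp_pos: [0.4358, -0.0141, 0.0561]
ee_rot: [[0.769, -0.639, -0.0], [-0.639, -0.769, 0.0], [-0.0, 0.0, -1.0]]
wrist_force: [-1.9, 1.1, 5.4]
gripper_width: 0.133
gripper_force: 30.0
```

Run:
```python
from h import *
im,D=capture("side");np.savez("/tmp/side1.npz",im=im,D=D);imt,Dt=capture("top");np.savez("/tmp/top1.npz",im=imt,D=Dt)
b=cv2.resize(im[180:280,290:390],(500,500),interpolation=cv2.INTER_CUBIC);a=cv2.resize(imt[170:250,260:360],None,fx=3,fy=3,interpolation=cv2.INTER_CUBIC)
o=np.zeros((500,800,3),np.uint8);o[:,:500]=b;o[:240,500:]=a;save("mid",o)
s=sense();print(s["tcp_pos"],s["wrist_force"],s["moment"])
```

```text
[ 0.43580395 -0.01418453  0.05610933] [-3.09884154  1.33962381  5.54507205] [0.455004   1.02972619 0.09777955]
```

View pics/mid.png

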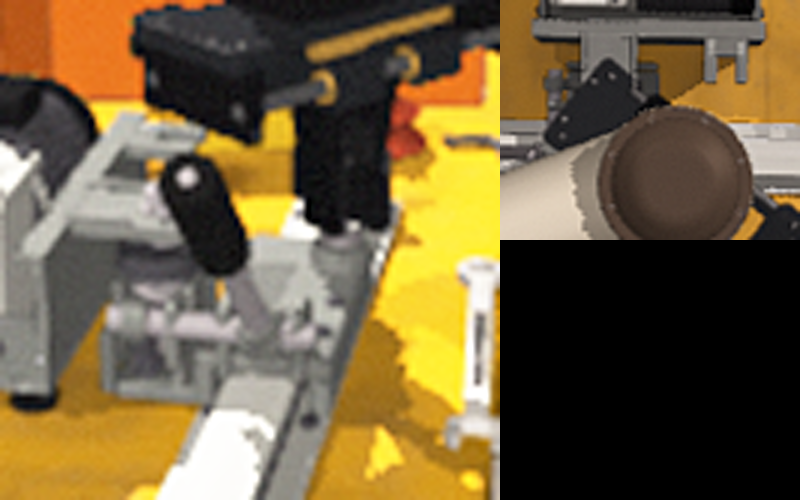

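The jack moved with the arm: the dark saddle is now under the lug (crop ~(150,260)). Clamping tight next.

Request:
drive_tool(rows=[{"tx":0,"ty":0,"tz":0,"ax":0,"ay":0,"az":0.1,"claw":0.8},{"tx":0,"ty":0,"tz":0,"ax":0,"ay":0,"az":0.1,"claw":0.8},{"tx":0,"ty":0,"tz":0,"ax":0,"ay":0,"az":0.1,"claw":0.8},{"tx":0,"ty":0,"tz":0,"ax":0,"ay":0,"az":0.1,"claw":0.8},{"tx":0,"ty":0,"tz":0,"ax":0,"ay":0,"az":0.1,"claw":0.8},{"tx":0,"ty":0,"tz":0,"ax":0,"ay":0,"az":0.1,"claw":0.8},{"tx":0,"ty":0,"tz":0,"ax":0,"ay":0,"az":0.1,"claw":0.8},{"tx":0,"ty":0,"tz":0,"ax":0,"ay":0,"az":0.1,"claw":0.8},{"tx":0,"ty":0,"tz":0,"ax":0,"ay":0,"az":0.1,"claw":0.8},{"tx":0,"ty":0,"tz":0,"ax":0,"ay":0,"az":0.04,"claw":0.8}])

```text
time_s: 6.53
tcp_pos: [0.4367, -0.0141, 0.0561]
ee_rot: [[-0.065, -0.998, 0.001], [-0.998, 0.065, 0.0], [-0.0, -0.001, -1.0]]
wrist_force: [-0.8, 1.1, 3.6]
gripper_width: 0.137
gripper_force: 30.0
```

Request:
drive_tool(rows=[{"tx":0,"ty":0,"tz":0,"ax":0,"ay":0,"az":0,"claw":0.8},{"tx":0,"ty":0,"tz":0,"ax":0,"ay":0,"az":0,"claw":0.8}])

```text
time_s: 6.7
tcp_pos: [0.4367, -0.0141, 0.0561]
ee_rot: [[-0.06, -0.998, 0.001], [-0.998, 0.06, 0.0], [-0.0, -0.001, -1.0]]
wrist_force: [-2.0, 2.5, 4.4]
gripper_width: 0.136
gripper_force: 30.0
```

Request:
drive_tool(rows=[{"tx":0,"ty":0,"tz":0,"ax":0,"ay":0,"az":0,"claw":3},{"tx":0,"ty":0,"tz":0,"ax":0,"ay":0,"az":0,"claw":3},{"tx":0,"ty":0,"tz":0,"ax":0,"ay":0,"az":0,"claw":3},{"tx":0,"ty":0,"tz":-2,"ax":0,"ay":0,"az":0,"claw":3},{"tx":0,"ty":0,"tz":-3.5,"ax":0,"ay":0,"az":0,"claw":3},{"tx":0,"ty":0,"tz":-4,"ax":0,"ay":0,"az":0,"claw":3},{"tx":0,"ty":0,"tz":-4,"ax":0,"ay":0,"az":0,"claw":3},{"tx":0,"ty":0,"tz":-4,"ax":0,"ay":0,"az":0,"claw":3}])

```text
time_s: 7.37
tcp_pos: [0.4354, -0.0149, 0.2321]
ee_rot: [[-0.064, -0.998, -0.001], [-0.998, 0.064, 0.0], [-0.0, 0.001, -1.0]]
wrist_force: [1.3, 0.6, -0.7]
gripper_width: 0.347
gripper_force: 0.0
```

Request:
drive_tool(rows=[{"tx":-4,"ty":-0.21,"tz":0,"ax":0,"ay":0,"az":0,"claw":0},{"tx":-4,"ty":-0.21,"tz":0,"ax":0,"ay":0,"az":0,"claw":0},{"tx":-4,"ty":-0.21,"tz":0,"ax":0,"ay":0,"az":0,"claw":0},{"tx":-4,"ty":-0.21,"tz":0,"ax":0,"ay":0,"az":0,"claw":0},{"tx":-4,"ty":-0.21,"tz":0,"ax":0,"ay":0,"az":0,"claw":0},{"tx":0,"ty":0,"tz":0,"ax":0,"ay":0,"az":-0.04,"claw":0},{"tx":0,"ty":0,"tz":0,"ax":0,"ay":0,"az":0,"claw":0}])

```text
time_s: 7.95
tcp_pos: [0.459, 0.186, 0.2296]
ee_rot: [[-0.02, -1.0, -0.002], [-1.0, 0.02, -0.001], [0.001, 0.002, -1.0]]
wrist_force: [0.2, -0.3, -0.2]
gripper_width: 0.014
gripper_force: 0.0
```

Run:
```python
from h import *
im,D=capture("top");im2,D2=capture("side");np.savez("/tmp/t2.npz",im=im,D=D,im2=im2,D2=D2)
o=np.zeros((560,800,3),np.uint8);o[:,:440]=cv2.resize(im[160:250,265:335+1],(440,560),interpolation=cv2.INTER_CUBIC);o[:400,440:]=cv2.resize(im2[190:290,290:380],(360,400),interpolation=cv2.INTER_CUBIC);save("clamped",o)
P=cloud("top",D);x,y,z=P[...,0],P[...,1],P[...,2]
m=(im.max(2)<60)&(z>.07)&(z<.1)&(x<.465)&(x>.41)&(y<.04)&(y>-.08);q=P[m];print("knob",m.sum(),q.mean(0));q=q[:,:2].astype(np.float32)*1000;print(cv2.minAreaRect(q),cv2.fitLine(q,2,0,.01,.01).ravel())
m=(z>.083)&(z<.1)&(x>.48)&(x<.54)&(y>0)&(y<.07);print("nut",m.sum(),P[m].mean(0))
```

```text
knob 100 [ 0.43667791 -0.0134803   0.08759393]
((437.0723876953125, -15.067831039428711), (56.927040100097656, 9.111329078674316), 89.26463317871094) [ 3.7720628e-02  9.9928832e-01  4.3667792e+02 -1.3480303e+01]
nut 129 [0.5141872  0.0390972  0.08722094]
```

View pics/clamped.png

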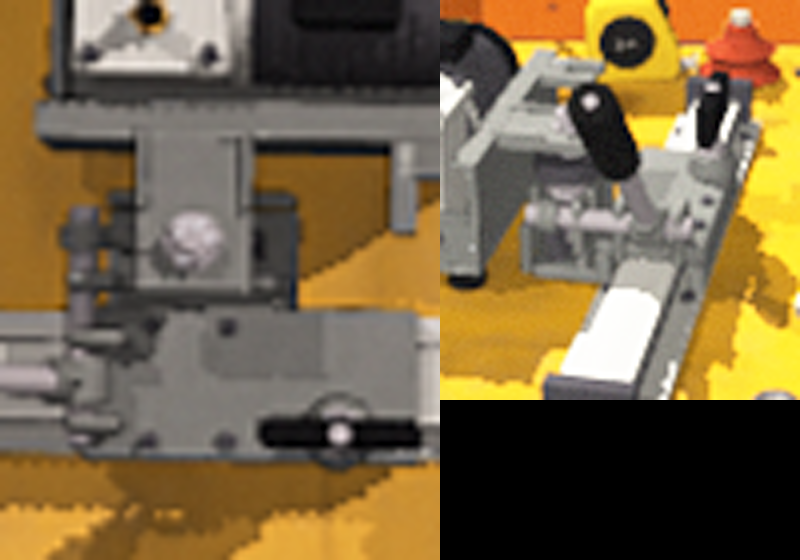

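The clamp handle lies parallel to the rail (crop (341,433)) and the nut at (193,240), giving 55.5 mm against 55 mm, so the saddle is under the pad. Now the first stroke.

Request:
drive_tool(rows=[{"tx":1.6,"ty":0,"tz":0,"ax":0,"ay":0,"az":0,"claw":0},{"tx":0,"ty":0,"tz":3.6,"ax":0,"ay":0,"az":0,"claw":0},{"tx":0,"ty":0,"tz":2.6,"ax":0,"ay":0,"az":0,"claw":0},{"tx":0,"ty":0,"tz":1.0,"ax":0,"ay":0,"az":0,"claw":0},{"tx":0,"ty":0,"tz":0.6,"ax":0,"ay":0,"az":0,"claw":0},{"tx":0,"ty":0,"tz":0,"ax":0,"ay":0,"az":0,"claw":0}])

```text
time_s: 8.55
tcp_pos: [0.4582, 0.1668, 0.1515]
ee_rot: [[-0.025, -1.0, -0.002], [-1.0, 0.025, -0.002], [0.002, 0.002, -1.0]]
wrist_force: [-0.8, 0.5, 0.4]
gripper_width: 0.005
gripper_force: 0.0
```

Request:
drive_tool(rows=[{"tx":-0.94,"ty":0,"tz":1.05,"ax":0,"ay":0,"az":0,"claw":0},{"tx":-0.94,"ty":0,"tz":1.05,"ax":0,"ay":0,"az":0,"claw":0},{"tx":-0.7,"ty":0,"tz":1.21,"ax":0,"ay":0,"az":0,"claw":0},{"tx":-0.7,"ty":0,"tz":1.21,"ax":0,"ay":0,"az":0,"claw":0}])

```text
time_s: 8.88
tcp_pos: [0.4604, 0.2024, 0.1075]
ee_rot: [[-0.023, -1.0, 0.002], [-1.0, 0.023, 0.001], [-0.001, -0.002, -1.0]]
wrist_force: [1.2, -4.0, 2.6]
gripper_width: 0.005
gripper_force: 1.8
```

Request:
drive_tool(rows=[{"tx":-0.46,"ty":0,"tz":1.32,"ax":0,"ay":0,"az":0,"claw":0},{"tx":-0.46,"ty":0,"tz":1.32,"ax":0,"ay":0,"az":0,"claw":0},{"tx":-0.18,"ty":0,"tz":1.39,"ax":0,"ay":0,"az":0,"claw":0},{"tx":-0.18,"ty":0,"tz":1.2,"ax":0,"ay":0,"az":0,"claw":0},{"tx":0,"ty":0,"tz":0,"ax":0,"ay":0,"az":0,"claw":0},{"tx":0,"ty":0,"tz":0,"ax":0,"ay":0,"az":0,"claw":0}])

```text
time_s: 9.38
tcp_pos: [0.4607, 0.2153, 0.0555]
ee_rot: [[-0.022, -1.0, 0.001], [-1.0, 0.022, 0.001], [-0.001, -0.001, -1.0]]
wrist_force: [-1.6, -1.4, 6.6]
gripper_width: 0.006
gripper_force: 3.2
```

Request:
drive_tool(rows=[{"tx":0,"ty":0,"tz":0.4,"ax":0,"ay":0,"az":0,"claw":0},{"tx":0,"ty":0,"tz":0.2,"ax":0,"ay":0,"az":0,"claw":0},{"tx":0,"ty":0,"tz":0,"ax":0,"ay":0,"az":0,"claw":0}])

```text
time_s: 9.63
tcp_pos: [0.4608, 0.2155, 0.0507]
ee_rot: [[-0.022, -1.0, 0.002], [-1.0, 0.022, 0.002], [-0.002, -0.002, -1.0]]
wrist_force: [-2.5, -1.4, 9.1]
gripper_width: 0.004
gripper_force: 4.7
```

Request:
drive_tool(rows=[{"tx":0,"ty":0,"tz":0.2,"ax":0,"ay":0,"az":0,"claw":0},{"tx":0,"ty":0,"tz":0,"ax":0,"ay":0,"az":0,"claw":0}])

```text
time_s: 9.8
tcp_pos: [0.4608, 0.2155, 0.0501]
ee_rot: [[-0.021, -1.0, 0.003], [-1.0, 0.021, 0.001], [-0.001, -0.003, -1.0]]
wrist_force: [-5.8, -0.7, 18.9]
gripper_width: 0.007
gripper_force: 9.5
```

Run:
```python
from h import *
im2,D2=capture("side");o=cv2.resize(im2[180:300,230:390],(800,600),interpolation=cv2.INTER_CUBIC);save("down1",o)
im,D=capture("top");np.savez("/tmp/d1.npz",im=im,D=D,im2=im2,D2=D2)
```

```text
(no output)
```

View pics/down1.png

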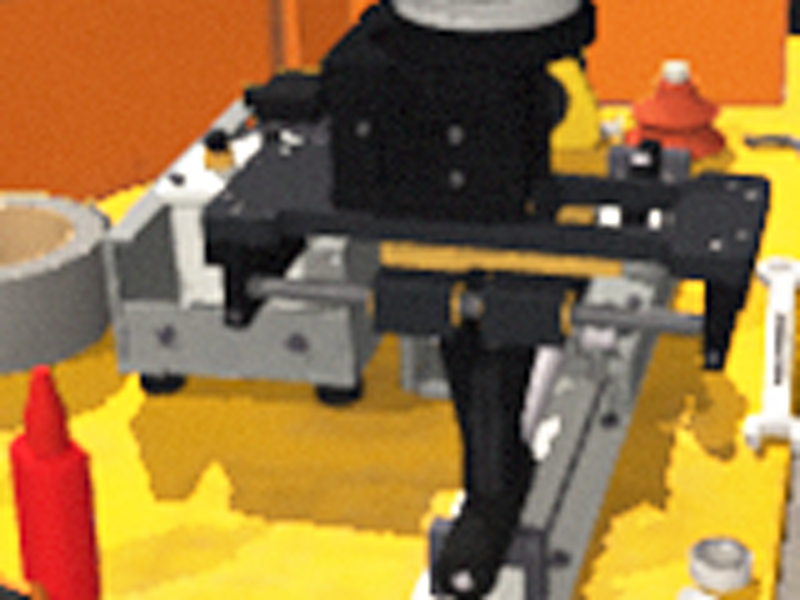

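The lever is on its stop (force jumped to 19 N) with the grip down near (470,560). The front-foot lift shows. Letting it up along the same arc.

Request:
drive_tool(rows=[{"tx":0,"ty":0,"tz":-1.0,"ax":0,"ay":0,"az":0,"claw":0},{"tx":0.18,"ty":0,"tz":-1.39,"ax":0,"ay":0,"az":0,"claw":0},{"tx":0.18,"ty":0,"tz":-1.39,"ax":0,"ay":0,"az":0,"claw":0},{"tx":0.46,"ty":0,"tz":-1.32,"ax":0,"ay":0,"az":0,"claw":0},{"tx":0.46,"ty":0,"tz":-1.32,"ax":0,"ay":0,"az":0,"claw":0},{"tx":0.7,"ty":0,"tz":-1.21,"ax":0,"ay":0,"az":0,"claw":0},{"tx":0.7,"ty":0,"tz":-1.21,"ax":0,"ay":0,"az":0,"claw":0},{"tx":0.94,"ty":0,"tz":-1.05,"ax":0,"ay":0,"az":0,"claw":0},{"tx":0.94,"ty":0,"tz":-1.05,"ax":0,"ay":0,"az":0,"claw":0},{"tx":0,"ty":0,"tz":-1.0,"ax":0,"ay":0,"az":0,"claw":0}])

```text
time_s: 10.73
tcp_pos: [0.4584, 0.1673, 0.1672]
ee_rot: [[-0.024, -1.0, -0.0], [-1.0, 0.024, 0.0], [-0.0, 0.0, -1.0]]
wrist_force: [-0.2, -0.1, -0.2]
gripper_width: 0.006
gripper_force: 0.0
```

Request:
drive_tool(rows=[{"tx":0,"ty":0,"tz":0,"ax":0,"ay":0,"az":0,"claw":0},{"tx":0,"ty":0,"tz":0,"ax":0,"ay":0,"az":0,"claw":0},{"tx":0,"ty":0,"tz":0,"ax":0,"ay":0,"az":0,"claw":0},{"tx":0,"ty":0,"tz":0,"ax":0,"ay":0,"az":0,"claw":0},{"tx":0,"ty":0,"tz":0,"ax":0,"ay":0,"az":0,"claw":0},{"tx":0,"ty":0,"tz":0,"ax":0,"ay":0,"az":0,"claw":0}])

```text
time_s: 11.23
tcp_pos: [0.4586, 0.1684, 0.1658]
ee_rot: [[-0.023, -1.0, -0.001], [-1.0, 0.023, -0.001], [0.001, 0.001, -1.0]]
wrist_force: [0.9, -0.3, 0.3]
gripper_width: 0.003
gripper_force: 0.0
```

Run:
```python
from h import *
im2,D2=capture("side");o=cv2.resize(im2[180:300,230:390],(800,600),interpolation=cv2.INTER_CUBIC);save("up1",o)
im,D=capture("top")
P=cloud("top",D);x,y,z=P[...,0],P[...,1],P[...,2]
m=(z>.083)&(z<.11)&(x>.48)&(x<.53)&(y>0.02)&(y<.06);print("nut",m.sum(),P[m].mean(0))
Q=cloud("side",D2);m=(im2.max(2)<60)&(Q[...,2]>.06)&(abs(Q[...,0]-.459)<.025)&(Q[...,1]>.1)&(Q[...,1]<.24);q=Q[m];q=q[q[:,2].argsort()];print(len(q),q[::20].round(3))
```

```text
nut 234 [0.50960382 0.03960433 0.08691799]
2420 [[0.465 0.168 0.11 ]
 [0.457 0.18  0.12 ]
 [0.455 0.184 0.126]
 [0.462 0.195 0.132]
 [0.45  0.189 0.139]
 [0.455 0.201 0.144]
 [0.455 0.212 0.15 ]
 [0.466 0.218 0.156]
 [0.463 0.223 0.16 ]
 [0.455 0.22  0.163]
 [0.457 0.217 0.165]
 [0.461 0.18  0.167]
 [0.464 0.181 0.17 ]
 [0.452 0.178 0.171]
 [0.462 0.179 0.173]
 [0.45  0.175 0.176]
 [0.455 0.178 0.179]
 [0.468 0.178 0.182]
 [0.466 0.178 0.186]
 [0.453 0.179 0.189]
 [0.455 0.178 0.192]
 [0.468 0.179 0.195]
 [0.451 0.179 0.198]
 [0.461 0.177 0.201]
 [0.457 0.179 0.204]
 [0.462 0.177 0.207]
 [0.466 0.179 0.209]
 [0.465 0.18  0.211]
 [0.449 0.178 0.213]
 [0.473 0.181 0.215]
 [0.475 0.178 0.217]
 [0.473 0.179 0.22 ]
 [0.453 0.178 0.222]
 [0.465 0.181 0.225]
 [0.449 0.18  0.227]
 [0.442 0.181 0.229]
 [0.466 0.184 0.234]
 [0.435 0.21  0.24 ]
 [0.466 0.208 0.241]
 [0.436 0.208 0.243]
 [0.475 0.206 0.244]
 [0.444 0.207 0.245]
 [0.444 0.207 0.247]
 [0.445 0.204 0.248]
 [0.479 0.207 0.249]
 [0.441 0.207 0.251]
 [0.476 0.205 0.252]
 [0.465 0.189 0.254]
 [0.453 0.205 0.255]
 [0.472 0.206 0.256]
 [
[... 789 characters left out ...]
0.307]
 [0.453 0.191 0.308]
 [0.445 0.152 0.31 ]
 [0.476 0.182 0.311]
 [0.446 0.167 0.313]
 [0.465 0.194 0.314]
 [0.452 0.19  0.315]
 [0.483 0.18  0.316]
 [0.443 0.153 0.317]
 [0.448 0.191 0.318]
 [0.447 0.189 0.32 ]
 [0.481 0.179 0.321]
 [0.443 0.19  0.323]
 [0.457 0.206 0.326]
 [0.443 0.193 0.327]
 [0.442 0.155 0.328]
 [0.482 0.198 0.329]
 [0.462 0.205 0.33 ]
 [0.451 0.209 0.331]
 [0.484 0.199 0.332]
 [0.458 0.207 0.334]
 [0.464 0.205 0.335]
 [0.44  0.201 0.336]
 [0.434 0.194 0.337]
 [0.467 0.205 0.338]
 [0.478 0.202 0.339]
 [0.458 0.206 0.34 ]
 [0.451 0.203 0.341]
 [0.438 0.199 0.343]
 [0.46  0.206 0.343]
 [0.445 0.198 0.344]
 [0.479 0.196 0.345]
 [0.464 0.202 0.346]
 [0.44  0.206 0.42 ]]
```

View pics/up1.png

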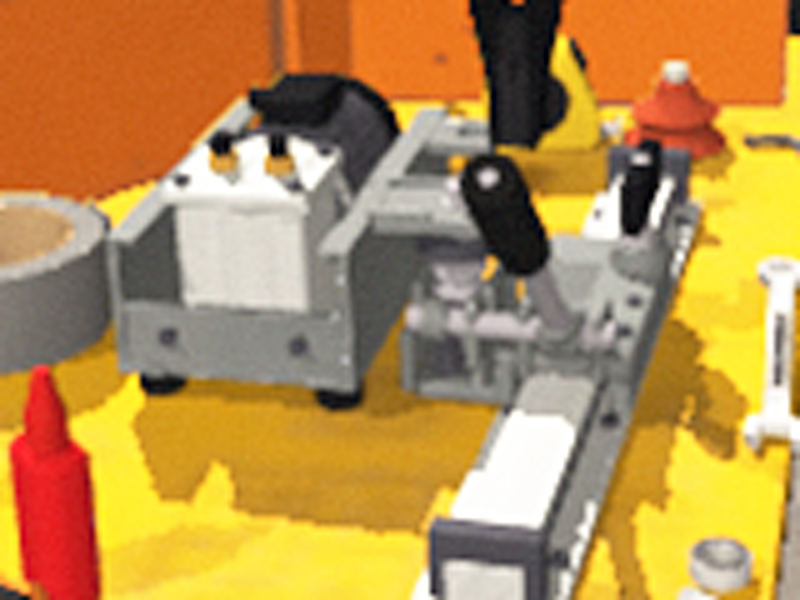

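The lever is fully back up (end at about (487,177)) and the ram stands raised under the lug, so the first tooth held. Second stroke.

Request:
drive_tool(rows=[{"tx":0,"ty":0,"tz":1.4,"ax":0,"ay":0,"az":0,"claw":0},{"tx":-0.94,"ty":0,"tz":1.05,"ax":0,"ay":0,"az":0,"claw":0},{"tx":-0.94,"ty":0,"tz":1.05,"ax":0,"ay":0,"az":0,"claw":0},{"tx":-0.7,"ty":0,"tz":1.21,"ax":0,"ay":0,"az":0,"claw":0},{"tx":-0.7,"ty":0,"tz":1.21,"ax":0,"ay":0,"az":0,"claw":0},{"tx":-0.46,"ty":0,"tz":1.32,"ax":0,"ay":0,"az":0,"claw":0},{"tx":-0.46,"ty":0,"tz":1.32,"ax":0,"ay":0,"az":0,"claw":0},{"tx":-0.18,"ty":0,"tz":1.39,"ax":0,"ay":0,"az":0,"claw":0},{"tx":-0.18,"ty":0,"tz":1.2,"ax":0,"ay":0,"az":0,"claw":0}])

```text
time_s: 12.08
tcp_pos: [0.4604, 0.2145, 0.0546]
ee_rot: [[-0.021, -1.0, 0.001], [-1.0, 0.021, -0.001], [0.001, -0.001, -1.0]]
wrist_force: [2.3, -6.0, 8.6]
gripper_width: 0.003
gripper_force: 4.3
```

Request:
drive_tool(rows=[{"tx":0,"ty":0,"tz":0.4,"ax":0,"ay":0,"az":0,"claw":0},{"tx":0,"ty":0,"tz":0,"ax":0,"ay":0,"az":0,"claw":0},{"tx":0,"ty":0,"tz":0,"ax":0,"ay":0,"az":0,"claw":0}])

```text
time_s: 12.33
tcp_pos: [0.4604, 0.2147, 0.0512]
ee_rot: [[-0.022, -1.0, 0.0], [-1.0, 0.022, -0.001], [0.001, -0.001, -1.0]]
wrist_force: [-0.1, -2.9, 7.1]
gripper_width: 0.007
gripper_force: 3.7
```

Request:
drive_tool(rows=[{"tx":0,"ty":0,"tz":0.2,"ax":0,"ay":0,"az":0,"claw":0},{"tx":0,"ty":0,"tz":0.15,"ax":0,"ay":0,"az":0,"claw":0},{"tx":0,"ty":0,"tz":0,"ax":0,"ay":0,"az":0,"claw":0},{"tx":0,"ty":0,"tz":0,"ax":0,"ay":0,"az":0,"claw":0},{"tx":0,"ty":0,"tz":0,"ax":0,"ay":0,"az":0,"claw":0}])

```text
time_s: 12.75
tcp_pos: [0.4605, 0.2147, 0.05]
ee_rot: [[-0.021, -1.0, 0.001], [-1.0, 0.021, -0.001], [0.001, -0.002, -1.0]]
wrist_force: [-5.3, -3.3, 21.7]
gripper_width: 0.004
gripper_force: 10.7
```

Run:
```python
from h import *
im2,D2=capture("side");o=cv2.resize(im2[180:300,230:390],(800,600),interpolation=cv2.INTER_CUBIC);save("down2",o)
Q0=cloud("side",np.load("/tmp/side0.npz")["D"]);Q=cloud("side",D2)
for u,v in((258,250),(285,250),(298,250),(262,245),(290,254)):print(Q0[v,u].round(4),Q[v,u].round(4))
def foot(im,Q):
    m=(im.max(2)<60)&(abs(Q[...,0]-.545)<.03)&(Q[...,1]>.05)&(Q[...,1]<.12)&(Q[...,2]<.04);q=Q[m];return m.sum(),(np.percentile(q[:,2],[3,50,97]).round(4),q.mean(0).round(4)) if len(q) else 0
print(foot(np.load("/tmp/side0.npz")["im"],Q0),foot(im2,Q))
```

```text
[0.6448 0.0944 0.0242] [0.6439 0.0964 0.0253]
[0.5815 0.0965 0.0308] [0.5811 0.0978 0.0315]
[0.5512 0.1002 0.0353] [0.5526 0.0954 0.0328]
[0.6344 0.0946 0.0374] [0.6346 0.0941 0.0372]
[0.5714 0.0941 0.0208] [0.5712 0.0948 0.0212]
(np.int64(26), (array([-0.    ,  0.0053,  0.0102]), array([0.5589, 0.0887, 0.005 ]))) (np.int64(29), (array([0.0113, 0.0152, 0.0205]), array([0.5488, 0.0876, 0.0156])))
```

View pics/down2.png

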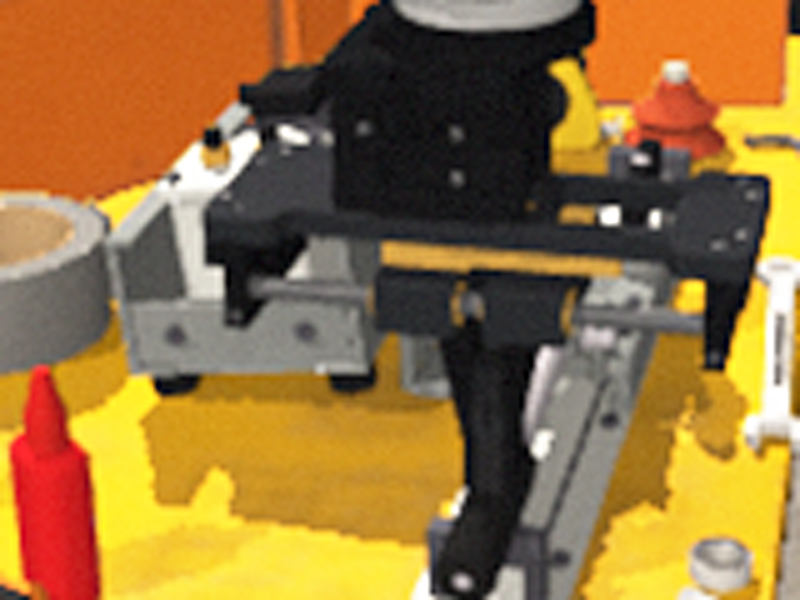

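The second stroke is down: the front left foot measures about 10.6 mm clear, the unit tilts back squarely, and the lever sits on its stop with about 20 N held on it.

```bash
python3 -c "
from h import *
print(finish_job())"
```

```text
the job is handed in; nothing more can be done
None
```

The job is handed in: the jack is clamped with its saddle under the lift pad, two full strokes are done, the lever is held down on its stop with about 20 N, and the front left foot measures about 10.6 mm clear. The right foot and the pad's seat in the cup were hidden by the gripper, so I did not measure them.

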